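# Open the battery compartment of a camera power box

## Task

Take the battery cover off the camera's power box: pinch its springy snap tab in towards the rib, only as hard as it takes to free the catch, swing that end up, draw the cover off its tongues, and then set it down flat in the parts tray, tab upwards, without dropping it. The tab is brittle and breaks if it is squeezed hard or torn up while still caught; do not force the cover in its recess, and leave the other things on the bench alone.

Things in the scene. Friction and masses are not known exactly. Their poses are not given: they have to be found in the camera images.
- power_box: Fixed aluminium box 150 x 90 x 60 mm high; origin at the centre of its underside. Its own x runs from the tab end (-x) to the tongue end (+x), z up. The dark cover lies flush in its top: cover top at z = 60 mm, underside at 55 mm, on side ledges from x = -57 to +50 mm, with about 1 mm play all round. At the +x end a lip 1.5 mm above the cover's two tongues holds them down.
- cover: Loose dark plastic cover, 70 to 110 g, plate 110 (x) x 70 (y) x 5 mm; origin at the centre of the plate's underside, axes as the box while fitted. Two tongues, 4 mm thick, under its +x end reach 6 mm past it, under the box's lip: swing the -x end up about 0.12 rad about the +x end, then draw it towards -x and up. Upright rib on top (see rib_face); the tab hangs 14 mm below the plate.
- cover_mid (a point): Centre of the cover's plate, half-way up its 5 mm thickness.
- tab: Springy upright snap tab of the cover, 4 mm thick (x), 20 mm wide (y), 23 mm above the cover's top, in a notch at its -x end. Origin on its centre line, 7 mm above the plate's underside; axes as the cover. Pressed towards the cover's +x it moves squarely inwards at 0.9 N per mm; a 10 mm hook at its foot points to -x and catches 1 mm below a steel catch in the box. Breaks if pressed above 13 N.
- tab_face (a point): Centre of the tab's outer face (towards -x) where a finger presses: cover x = -50 mm unpressed, 17 mm above the plate's underside. How far the catch reaches over the hook differs between boxes and cannot be seen: the hook comes free after 2 to 8 mm of pressing (play may add 1 mm), and about 1 mm further it runs against a hard steel stop, where force shoots up.
- rib_face (a point): Centre of the face that looks to the cover's +x of the fixed rib (5 mm thick, 28 mm wide, standing 23 mm above the cover's top) against which the tab is pinched; 17 mm above the plate's underside. From the tab's outer face, unpressed, to this face: 36 mm along x.
- tray: Fixed open grey parts tray 200 (x) x 150 (y) x 22 mm high, walls and floor 5 mm; origin at the centre of its underside, z up.
- lens_cap: Bystander: loose grey lens cap, 80 mm across, 14 mm high; origin at the centre of its underside.
- screwdriver: Bystander: loose screwdriver 160 mm long lying along its x; origin at the middle of its underside.
- spigot: Bystander: loose steel-topped spigot on a 50 x 35 mm foot, 78 mm high; origin at the centre of its underside.
Things that resemble listed ones, but are neither listed nor needed, are in the scene too. What is shaped like the cover but purple is not meant. Of the things shaped like the tray, the grey one is meant.

How it is judged (in metres and radians):
On the way, in this order (a step that is already met when the one before it is completed fails the run):
1. the tab end of the cover is freed and swung up while the tab is held by the fingers (z of tab_face in the frame of power_box above 0.077 m and contact force between the fingers and tab above 0.3 N), for 0.1 s.
2. the cover is lifted clear of the power box (z of cover_mid in the frame of power_box above 0.09 m and contact force between cover and power_box below 0.1 N), for 0.1 s.
3. the cover touches down in the tray while still held in the fingers (contact force between cover and tray above 0.1 N and contact force between the fingers and cover above 0.3 N and angle between cover's own z axis and vertical below 0.35 rad), for 0.05 s.
At the end, for the whole second after the job is handed in: The cover lies at rest in the tray, all of it between the tray's walls on the tray floor, tab upwards, tilted less than 0.2 rad, its centre less than 25 mm above the tray's underside; the fingers have let go (x of cover_mid in the frame of tray between -0.05 and 0.05 m and y of cover_mid in the frame of tray between -0.045 and 0.045 m and z of cover_mid in the frame of tray below 0.025 m and angle between cover's own z axis and vertical below 0.2 rad and linear speed of cover below 0.02 m/s); the robot touches nothing.
It fails at once if the tab is broken: squeezed by the fingers with more than 13 N, or with more than 26 N on it in all, the push and pull of the catch included (contact force between the fingers and tab above 13 N or contact force between tab and anything else above 26 N).
It fails at once if the cover is forced against the power box with more than 25 N (contact force between cover and power_box above 25 N).
It fails at once if a bystander is moved by more than 20 mm (distance of any of lens_cap, screwdriver, spigot from where it was at the start of the episode above 0.02 m).
It also fails if it takes over 72 s, if anything falls off the work surface, if the arm or the gripper's body presses on something with over 40 N, if the wrist force passes 120 N, or if a joint passes its speed limit or range.

## Robot

A 6-joint arm with a two-finger parallel gripper is mounted at the origin on the work surface. World frame = base frame: x ahead of the robot, y to its left, z up, the work surface at z = 0. Lengths are in mm, angles in rad, forces in N, time in s.
With the tool pointing down it reaches from about 350 to 775 mm from the base axis. Payload 7.3 kg.
Tool frame: the origin (TCP) lies on the mounting face of the last link; the fingertips stand 178 mm ahead of it and the grasp point (between the pads) lies 159 mm ahead of it (bot.grip_point_offset is the distance from the TCP to the grasp point, in mm); x points along the fingers, y is the direction in which the jaws open and shut, and the axes are right-handed (so a half turn about x gives the same grasp; the last joint's range is limited). The gripper opens to 92 mm and grips with 3 to 60 N. Pads are 19 mm wide; open, the fingers measure 130 mm over their backs; the gripper's body (75 mm by 190 mm) begins 47 mm behind the grasp point.
Start: joints at [1.123, 0.342, 1.524, -0, 1.275, -0.146], TCP at [156.029, 501.281, 404.741] pointing down, gripper open.
Joint ranges: [-2.53, 2.53], [-0.77, 2.02], [0.04, 2.7], [-1, 4.14], [0.28, 2.66], [-3.11, 3.11]. Speed limits (rad/s): [2.57, 2.57, 3.14, 3.14, 3.14, 3.14].

## Interface

Orientations are given as [roll, pitch, yaw] about the fixed x, y, z axes, in that order (R = Rz(yaw) Ry(pitch) Rx(roll)).
In Python, from plant import bot gives the robot as it stands.
- The arm moves only by the tool arm_command, never from a script. Its argument "moves" is a list of rows, each a list of 5 numbers: the shift along the tool's x, y, z in cm, then the turn about the tool's x in degrees, then the opening, from 0 (shut) to 1 (fully open). A call has 1 to 10 rows; each row is the pose to reach, as a shift and turn from the pose measured when the call began, along the tool's axes at that moment; what a row does not reach only later rows make up. A row lasts 1/10 s, in which the tool goes at most 50 mm and 8.59 degrees, less where a joint would pass 70% of its speed; a pose out of reach is approached as far as the arm can. A call with a gripper value outside its range is refused whole. The fingers move at their own pace and stop on an object; the grip force is fixed at half the most. Time passes only in rows, so rows that repeat a pose let the fingers close. It gives the time, the measured TCP pose, the force and the opening at its end, in the units of the state.
- bot.get_obs(): the state, without advancing time (a new reading comes with each control period).
- bot.capture(name): name is "scene" or "top"; returns a dict with "frame" (480x640x3 uint8, blue, green, red), "K" (3x3 intrinsics, pixels), "origin" and "orientation" of the camera in the world. Camera axes: x right, y down, z forward; pixel columns grow to the right and rows downward; lengths in mm; the calibration is good to about 2 mm. A picture is of the moment at which its call begins. There is no depth.
- bot.close_job(): hands the job in, once; it reports no verdict.
The state is a dict: "time": time; "joint_positions": joint angles; "dq": joint speeds; "tau": joint torques, N m; "tool_pos": TCP position; "tcp_rot": TCP orientation; "contact_force": force on the tool from outside, world axes, zero at the start; "moment": the same for the moment, N m; "grip_width": finger opening in mm.
Only numpy, scipy, OpenCV 4.12 (cv2) and the standard library are available. Lean on these libraries where they do the work, as an engineer would, in place of code of your own. Each camera call takes 0.05 s, during which the arm holds its last target.

## Working session

There is one attempt and no reset: what is moved stays moved. The work goes in short steps, Python scripts to look and compute and a tool call to move; the robot and the scene stay as the last step left them, time stands still between calls to the robot, and variables do not carry over. Pictures are saved under pics/ and viewed, and the job is handed in when it is done.

Besides the shell and the picture viewer there is one more tool, called after "Emit:" in YAML: its name, and indented under it one key for each argument. arm_command: Moves the arm, as the interface text tells. Its arguments: {"type":"object","properties":{"moves":{"type":"array"}},"required":["moves"]}

```bash
ls; mkdir -p pics
python3 - <<'E'
from plant import bot
import cv2
o=bot.get_obs()
for k,v in o.items(): print(k,v)
for n in("scene","top"):
    c=bot.capture(n); cv2.imwrite(f"pics/{n}0.png",c["frame"]); print(n,c["K"],c["origin"],c["orientation"])
E
```

```text
pics
time 0.0
joint_positions [ 1.12298639e+00  3.42707619e-01  1.52506339e+00  3.37596950e-06
  1.27536252e+00 -1.45994995e-01]
dq [-0.00095749  0.00022528 -0.00075491 -0.00147105 -0.00222476 -0.00144632]
tau [ 7.98252240e-04 -4.31248248e+01 -2.44223696e+01  7.17568165e-02
  5.58746082e-02 -8.15874114e-05]
tool_pos [155.96980307 501.14326048 404.03639781]
tcp_rot [-1.71888636  1.56925545 -2.02070228]
contact_force [ 0.44977215 -0.07495655 -0.02380543]
moment [ 0.03493098 -0.01047648  0.0371759 ]
grip_width 91.99735378222971
scene [[618.07777547   0.         322.38165056]
 [  0.         618.07777547 238.83407633]
 [  0.           0.           1.        ]] [1319.89370646  136.47279093  890.7626487 ] [-2.36915865 -0.00389846  1.76248774]
top [[476.39199295   0.         318.33240197]
 [  0.         476.39199295 240.94223195]
 [  0.           0.           1.        ]] [335.15113031 -16.5676823  984.0843886 ] [-2.93734007e+00  2.88824576e-03 -1.42977193e+00]
```

View pics/scene0.png

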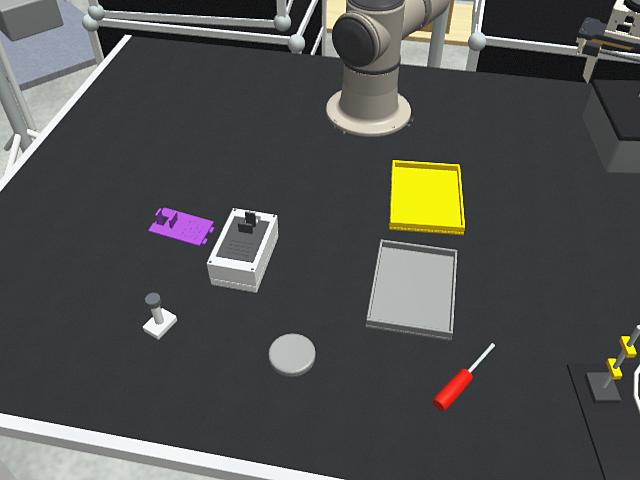

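View pics/top0.png

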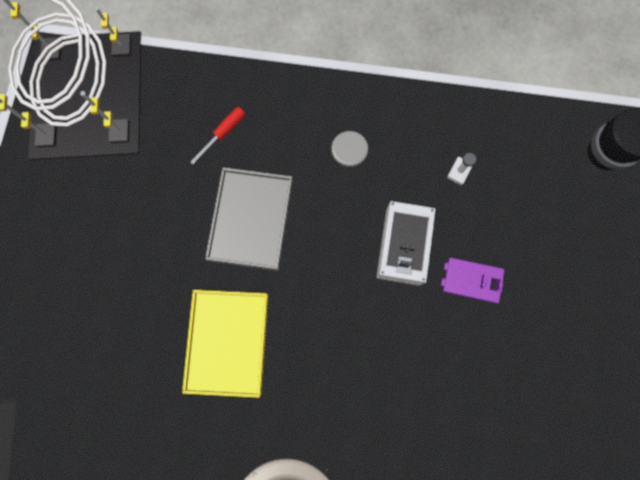

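The grey tray is at top (250,218) / scene (413,287). The yellow tray at top (225,343) is a decoy. The dark cover is in the white box at top (407,243) / scene (245,245). The purple look-alike at top (474,281) is not meant. I'll enlarge the crops to confirm.

```bash
cat > h.py <<'E'
import numpy as np, cv2
from scipy.spatial.transform import Rotation as R
from plant import bot
def cap(n):
    c=bot.capture(n); c["R"]=R.from_euler("xyz",c["orientation"]).as_matrix(); c["o"]=np.array(c["origin"]); return c
def ray(c,p):
    d=c["R"]@np.linalg.inv(c["K"])@np.array([p[0],p[1],1.]); return d/np.linalg.norm(d)
def plane(c,p,z):
    d=ray(c,p); return c["o"]+d*(z-c["o"][2])/d[2]
def proj(c,P):
    q=c["R"].T@(np.asarray(P,float)-c["o"]); q=c["K"]@q; return q[:2]/q[2]
def tri(c1,p1,c2,p2):
    a,b=ray(c1,p1),ray(c2,p2)
    s=np.linalg.lstsq(np.c_[a,-b],c2["o"]-c1["o"],rcond=None)[0]
    A=c1["o"]+a*s[0];B=c2["o"]+b*s[1]; return (A+B)/2,np.linalg.norm(A-B)
E
python3 - <<'E'
import cv2,numpy as np
t=cv2.imread("pics/top0.png");s=cv2.imread("pics/scene0.png")
a=cv2.resize(t[190:300,360:510],None,fx=5,fy=5,interpolation=cv2.INTER_CUBIC);cv2.imwrite("pics/ct.png",a)
b=cv2.resize(s[195:305,140:290],None,fx=5,fy=5,interpolation=cv2.INTER_CUBIC);cv2.imwrite("pics/cs.png",b)
E
```

```text
(no output)
```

View pics/ct.png

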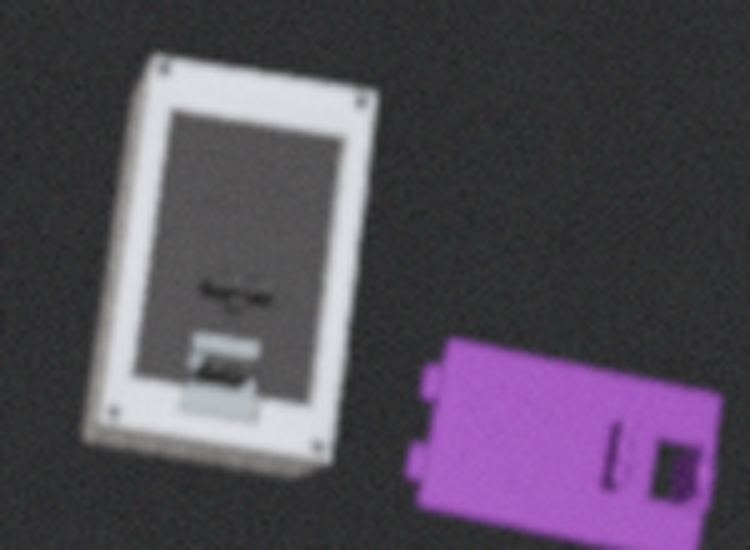

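View pics/cs.png

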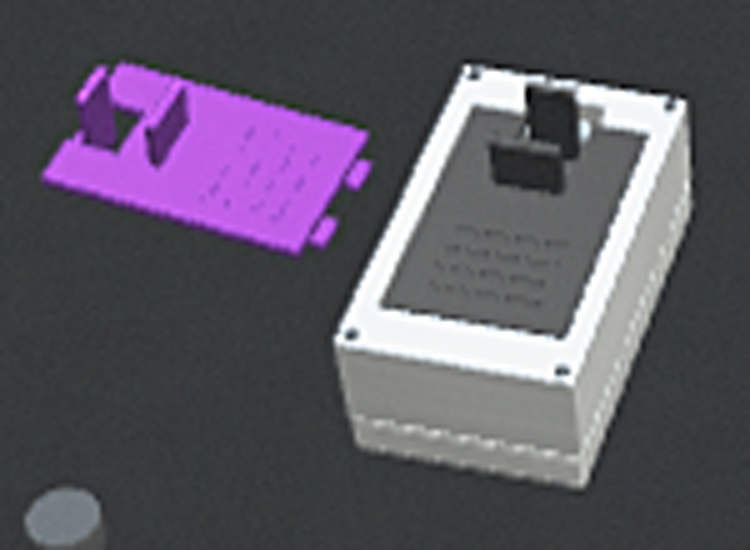

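The crops confirm it. The dark cover with its upright tab and rib sits in the white box, tab end at top (404,265), and the purple piece lies loose beside it. Next I'll triangulate the box-top corners, the tab and rib tops, and the tray corners.

```bash
cat > meas.py <<'E'
from h import *
T=cap("top");S=cap("scene")
def quad(m):
    cs,_=cv2.findContours(m,cv2.RETR_EXTERNAL,cv2.CHAIN_APPROX_NONE)
    c=max(cs,key=cv2.contourArea); hull=cv2.convexHull(c)
    q=cv2.approxPolyN(hull,4,ensure_convex=True).reshape(-1,2).astype(float)
    # refine: fit lines to contour points near each side
    pts=c.reshape(-1,2).astype(float); L=[]
    for i in range(4):
        a,b=q[i],q[(i+1)%4]; u=(b-a)/np.linalg.norm(b-a); n=np.array([-u[1],u[0]])
        t=(pts-a)@u; d=(pts-a)@n; k=(abs(d)<2.5)&(t>.12*np.linalg.norm(b-a))&(t<.88*np.linalg.norm(b-a))
        vx,vy,x,y=cv2.fitLine(pts[k].astype(np.float32),cv2.DIST_HUBER,0,.01,.01).ravel(); L.append(np.cross([x,y,1],[x+vx,y+vy,1]))
    r=[]
    for i in range(4):
        p=np.cross(L[i-1],L[i]); r.append(p[:2]/p[2])
    return np.array(r),cv2.contourArea(c)
def roi(m,x0,y0,x1,y1):
    z=np.zeros_like(m); z[y0:y1,x0:x1]=m[y0:y1,x0:x1]; return z
def bright(c,lo): 
    f=cv2.GaussianBlur(c["frame"],(3,3),0); return (f.min(2)>lo).astype(np.uint8)*255
def grey(c,lo,hi):
    f=cv2.GaussianBlur(c["frame"],(3,3),0).astype(int); return ((f.max(2)-f.min(2)<25)&(f.mean(2)>lo)&(f.mean(2)<hi)).astype(np.uint8)*255
E
python3 - <<'E'
from meas import *
print(T["frame"][225,385:440].mean(1).astype(int)); print(S["frame"][270,200:290].mean(1).astype(int))
for nm,c,r in(("top",T,(365,190,440,290)),("scene",S,(200,200,285,295))):
    for lo in (180,195,205,215):
        q,a=quad(roi(bright(c,lo),*r)); print(nm,lo,a,q.round(1).tolist())
for nm,c,r in(("top",T,(195,160,300,275)),("scene",S,(360,235,465,340))):
    q,a=quad(roi(grey(c,90,256),*r)); print(nm,a,q.round(1).tolist())
E
```

```text
[148 171 202 217 220 216 199 140  92  83  85  85  83  85  83  82  86  84
  87  83  86  83  85  84  86  83  84  84  81  83  83  83  82  83  83  85
  80  83  84  85  83  94 142 190 214 219 218 200 136  65  47  45  45  50
  48]
[ 58  56  58  56  57  57  54  62 134 137 133 135 134 135 132 134 132 133
 131 136 136 136 138 137 136 139 138 137 138 138 137 135 135 134 132 133
 128 126 124 123 122 141 139 166 188 189 217 230 232 254 254 215 228 253
 255 175 169 175 175 175 173 176 196 174 178 101  47  57  58  57  59  59
  58  59  58  60  61  58  57  56  59  57  58  56  57  59  60  57  58  57]
top 180 3190.0 [[433.8, 209.0], [424.5, 281.0], [379.7, 273.6], [390.2, 202.0]]
top 195 3072.0 [[433.1, 209.1], [424.2, 280.2], [380.5, 272.9], [390.7, 202.4]]
top 205 2978.5 [[432.8, 209.4], [423.8, 279.9], [381.0, 272.8], [391.1, 202.9]]
top 215 131.0 [[423.4, 208.9], [433.0, 213.7], [391.9, 208.6], [396.3, 204.6]]
scene 180 924.5 [[276.9, 215.4], [254.8, 271.4], [206.6, 263.1], [232.8, 208.6]]
scene 195 793.5 [[276.4, 215.5], [254.2, 271.1], [206.9, 262.8], [233.2, 208.9]]
scene 205 745.5 [[276.2, 215.6], [254.1, 270.9], [207.3, 262.7], [232.9, 208.9]]
scene 215 662.5 [[275.5, 215.9], [253.8, 270.5], [207.4, 262.4], [233.1, 209.2]]
top 6729.5 [[291.8, 176.2], [277.2, 269.1], [204.6, 259.1], [222.2, 166.9]]
scene 6823.5 [[456.8, 249.6], [452.2, 333.4], [365.8, 319.9], [380.1, 239.1]]
```

Run:
```python
from meas import *
qt,_=quad(roi(bright(T,185),365,190,440,290)); qs,_=quad(roi(bright(S,190),200,200,285,295))
# orders: ++x-y ; -x-y ; -x+y ; +x+y
qs=qs[[2,3,0,1]]
P=[]
for a,b in zip(qt,qs):
    p,e=tri(T,a,S,b); P.append(p); print(p.round(1),round(e,2), plane(T,a,60).round(1), plane(S,b,60).round(1))
P=np.array(P); c=P.mean(0); ax=(P[0]+P[3]-P[1]-P[2]); ay=(P[3]+P[2]-P[0]-P[1])
print("centre",c,"yawx",np.arctan2(ax[1],ax[0]),"yawy",np.arctan2(-ay[0],ay[1]),np.linalg.norm(ax)/2,np.linalg.norm(ay)/2)
for nm,cam,q in(("T",T,qt),("S",S,qs)):
    Q=np.array([plane(cam,a,60) for a in q]); ax=(Q[0]+Q[3]-Q[1]-Q[2]);ay=(Q[3]+Q[2]-Q[0]-Q[1]); print(nm,Q.mean(0),np.arctan2(ax[1],ax[0]),np.arctan2(-ay[0],ay[1]),np.linalg.norm(ax)/2,np.linalg.norm(ay)/2)
q1,_=quad(roi(grey(T,90,256),195,160,300,275)); q2,_=quad(roi(grey(S,90,256),360,235,465,340)); q2=q2[[3,0,1,2]]
# top: [ +x-y, -x-y, -x+y, +x+y ]; scene order TBD
q2=np.array(q2); print(q1.round(),q2.round())
for i,a in enumerate(q1): print(plane(T,a,22).round(), [plane(S,b,22).round()[:2] for b in q2][i])
# lens cap, spigot, screwdriver positions
print("cap",plane(T,(350,148),14).round(),"spig top",plane(T,(469,159),78).round(),"foot",plane(T,(460,171),10).round())
```

```text
[ 622.6 -207.9   57.6] 1.49 [ 621.7 -206.6   60. ] [ 624.5 -207.7   60. ]
[ 475.1 -203.2   57.9] 0.08 [ 474.7 -202.8   60. ] [ 477.1 -202.3   60. ]
[ 477.4 -115.1   58. ] 0.88 [ 477.2 -115.3   60. ] [ 479.4 -114.1   60. ]
[ 624.5 -119.6   56.9] 0.61 [ 623.6 -119.6   60. ] [ 627.  -118.4   60. ]
centre [ 549.88102091 -161.45331551   57.63518424] yawx -0.03120117005429978 yawy -0.024262708364462843 147.36634372978074 88.18486378650634
T [ 549.29632634 -161.0968725    60.        ] -0.02749379983645865 -0.02509888530764228 146.7026289313108 87.28872552568846
S [ 552.02278624 -160.6126716    60.        ] -0.032751180109347286 -0.02694466142738182 147.5976644217146 88.8068069100214
[[292. 176.]
 [277. 269.]
 [205. 259.]
 [222. 167.]] [[380. 239.]
 [457. 250.]
 [452. 333.]
 [366. 320.]]
[663.  90.  22.] [467.  90.]
[462.  89.  22.] [466. 239.]
[462. 239.  22.] [667. 239.]
[663. 240.  22.] [667.  90.]
cap [747. -25.  14.] spig top [ 730. -264.   78.] foot [ 729. -266.   10.]
```

Run:
```python
from h import *
T=cap("top");S=cap("scene")
c=np.array([550.5,-161,0]);y=-.029;A=np.array([[np.cos(y),np.sin(y)],[-np.sin(y),np.cos(y)]])
for n,t,s in(("tab",(404.2,264.4),(250.5,213.2)),("rib",(407,249.4),(245.5,224.8))):
    p,e=tri(T,t,S,s); print(n,p.round(1),round(e,1),(A@(p-c)[:2]).round(1))
    for cam,q in((T,t),(S,s)): print((A@(plane(cam,q,83)-c)[:2]).round(1))
# cover opening corners in scene crop
for q in((475,107),(380,307),(563,337),(652,135)): print("opening S",(A@(plane(S,(140+q[0]/5,195+q[1]/5),60)-c)[:2]).round(1))
for q in((172,110),(345,138),(308,405),(135,378)): print("opening T",(A@(plane(T,(360+q[0]/5,190+q[1]/5),60)-c)[:2]).round(1))
a=cv2.resize(T["frame"][235:285,380:435],None,fx=12,fy=12,interpolation=cv2.INTER_CUBIC);cv2.imwrite("pics/ct2.png",a)
b=cv2.resize(S["frame"][200:245,220:285],None,fx=12,fy=12,interpolation=cv2.INTER_CUBIC);cv2.imwrite("pics/cs2.png",b)
```

```text
tab [ 498.8 -159.    75.5] 2.2 [-51.7   0.5]
[-53.4   2.8]
[-44.2   2.4]
rib [ 529.2 -161.    73.3] 1.0 [-21.3  -0.6]
[-23.5   1.4]
[-12.    2.7]
opening S [-51.7 -33.3]
opening S [ 56.7 -33.8]
opening S [56.  35.6]
opening S [-52.  38.]
opening T [52.9 32.8]
opening T [ 53.1 -36.9]
opening T [-56.3 -35.9]
opening T [-57.2  32.2]
```

View pics/ct2.png

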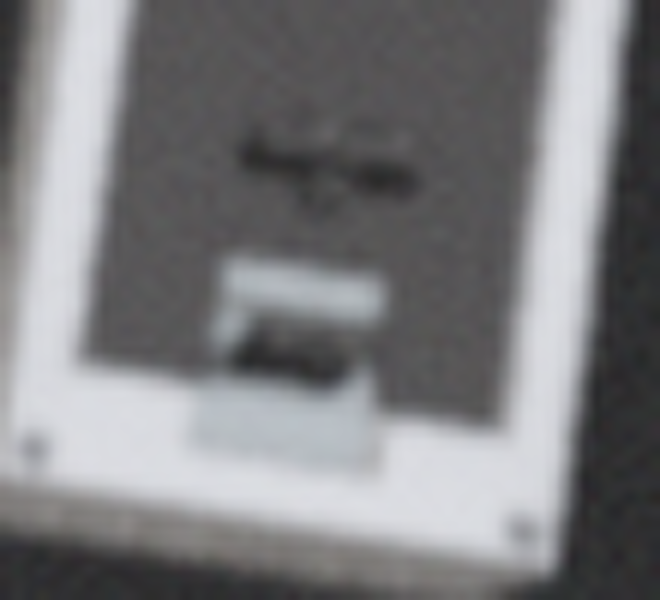

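View pics/cs2.png

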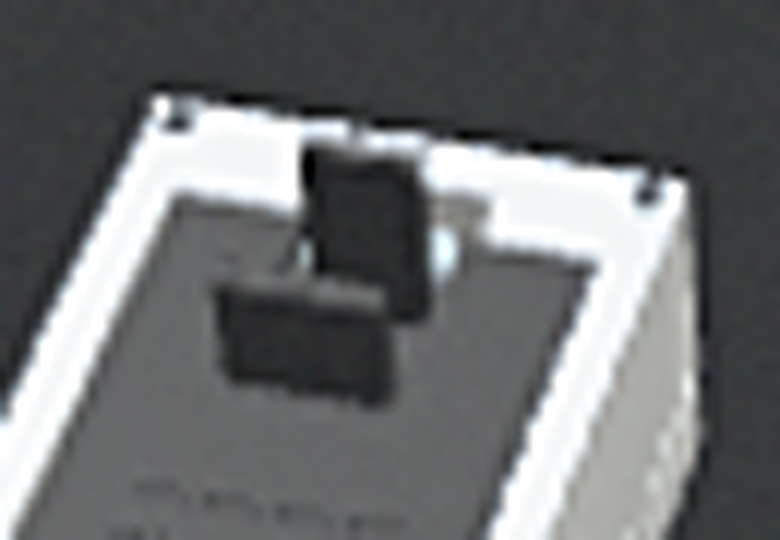

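Run:
```python
from h import *
T=cap("top");S=cap("scene")
c=np.array([550.5,-161,0]);y=-.029;A=np.array([[np.cos(y),np.sin(y)],[-np.sin(y),np.cos(y)]])
w=lambda bx,by,z: np.r_[c[:2]+A.T@[bx,by],z]
print("top exp tab -x top edge", (proj(T,w(-50,0,83))-[380,235])*12, "rib", (proj(T,w(-19,0,83))-[380,235])*12, "ends",(proj(T,w(-19,14,83))-[380,235])*12,(proj(T,w(-19,-14,83))-[380,235])*12)
print("scene exp tab +x top corners", [((proj(S,w(-46,s,83))-[220,200])*12).round() for s in(-10,10)], "rib",[((proj(S,w(-14,s,83))-[220,200])*12).round() for s in(-14,14)],"rib foot",[((proj(S,w(-14,s,60))-[220,200])*12).round() for s in(-14,14)])
print("top tabface foot",[((proj(T,w(-50,s,z))-[380,235])*12).round() for s in(-10,10) for z in (83,60)])
```

```text
top exp tab -x top edge [310.49283054 335.04321105] rib [336.10518232 146.77466242] ends [249.54431427 132.33262494] [422.76416525 161.23306962]
scene exp tab +x top corners [array([295., 139.]), array([416., 158.])] rib [array([208., 272.]), array([380., 300.])] rib foot [array([221., 376.]), array([391., 404.])]
top tabface foot [array([373., 346.]), array([346., 367.]), array([248., 325.]), array([225., 347.])]
```

```bash
cat >> h.py <<'E'
def delta(tgt,yawdir,o=None):
    """tgt world TCP, yawdir: world angle of jaw axis (mod pi). prints tool shift cm and turn deg"""
    o=o or bot.get_obs(); M=R.from_euler("xyz",o["tcp_rot"]).as_matrix(); p=np.array(o["tool_pos"])
    d=M.T@(np.asarray(tgt)-p)/10
    # angle about tool x to bring tool y along yawdir
    v=M.T@np.array([np.cos(yawdir),np.sin(yawdir),0]); a=np.degrees(np.arctan2(v[2],v[1]))
    print("t",o["time"],"pos",p.round(1),"toolx",M[:,0].round(3),"tooly",M[:,1].round(3),"w",round(o["grip_width"],2),"F",np.round(o["contact_force"],2))
    print("shift cm",d.round(2),"turn",round(a,2),"or",round((a+180+180)%360-180,2),"j6",round(o["joint_positions"][5],2))
E
python3 - <<'E'
from h import *
delta([480,200,400],-.029)
delta([519,-159,330],-.029)
E
```

```text
t 0.5 pos [156.  501.3 404.7] toolx [-0. -0. -1.] tooly [ 0.297  0.955 -0.   ] w 92.0 F [-0.44 -0.06 -0.25]
shift cm [  0.47 -19.14  39.89] turn 74.37 or -105.63 j6 -0.15
t 0.5 pos [156.  501.3 404.7] toolx [-0. -0. -1.] tooly [ 0.297  0.955 -0.   ] w 92.0 F [-0.44 -0.06 -0.25]
shift cm [  7.47 -52.25  54.28] turn 74.37 or -105.63 j6 -0.15
```

Emit:
arm_command:
  moves:
    - [0, -4, 8, 8, 1]
    - [0, -8, 16, 16, 1]
    - [0, -12, 24, 24, 1]
    - [0, -16, 32, 32, 0.7]
    - [0, -20, 40, 40, 0.7]
    - [0, -23, 42, 48, 0.7]
    - [0, -27, 44, 56, 0.7]
    - [0, -32, 46, 64, 0.6]
    - [0, -36, 48, 72, 0.6]
    - [0, -40, 50, 74.4, 0.6]

```text
time: 1.5
tool_pos: [460.9, 111.5, 404.8]
tcp_rot: [1.857, 1.57, 0.253]
contact_force: [1.4, 0.9, -1.0]
grip_width: 55.5
```

Run:
```python
from h import *
delta([519,-159,300],-.029)
```

```text
t 1.5 pos [460.9 111.5 404.8] toolx [ 0.001  0.    -1.   ] tooly [ 0.999 -0.034  0.001] w 55.51 F [ 1.37  0.88 -0.96]
shift cm [10.48  6.72 26.84] turn -0.29 or 179.71 j6 0.11
```

Emit:
arm_command:
  moves:
    - [0, 2, 4.5, 0, 0.55]
    - [0, 3, 9, 0, 0.55]
    - [1, 4, 13.5, 0, 0.55]
    - [3, 5, 18, 0, 0.55]
    - [5, 6, 22, 0, 0.55]
    - [8, 6.7, 26, 0, 0.55]
    - [10.5, 6.7, 26.8, 0, 0.55]
    - [10.5, 6.7, 26.8, 0, 0.55]
    - [10.5, 6.7, 26.8, 0, 0.55]

```text
time: 2.4
tool_pos: [518.8, -158.4, 300.1]
tcp_rot: [-3.111, 1.57, 1.567]
contact_force: [-0.1, 0.4, 1.3]
grip_width: 50.4
```

```bash
python3 - <<'E'
from h import *
delta([519,-159,242],-.029)
for n,(x0,y0,x1,y1) in(("scene",(195,120,295,300)),("top",(360,150,460,290))):
    c=cap(n);f=c["frame"][y0:y1,x0:x1];cv2.imwrite(f"pics/{n}1.png",cv2.resize(f,None,fx=3.3,fy=3.3,interpolation=cv2.INTER_CUBIC))
    for bx in(-50,-14): print(n,)
o=bot.get_obs()
for i in range(3):
    o=bot.get_obs(); print(o["contact_force"])
E
python3 -c "
import cv2,numpy as np
a=cv2.imread('pics/scene1.png');b=cv2.imread('pics/top1.png');h=max(a.shape[0],b.shape[0])
p=lambda i:np.pad(i,((0,h-i.shape[0]),(0,0),(0,0)))
cv2.imwrite('pics/both1.png',np.hstack([p(a),p(b)]))"
```

```text
t 2.4 pos [ 518.8 -158.4  300.1] toolx [ 0.     0.001 -1.   ] tooly [ 0.999 -0.034 -0.   ] w 50.43 F [-0.06  0.37  1.3 ]
shift cm [5.81 0.02 0.06] turn -0.31 or 179.69 j6 -0.4
scene
scene
top
top
[-0.34552875  0.55559296  0.6024962 ]
[-0.34552875  0.55559296  0.6024962 ]
[-0.34552875  0.55559296  0.6024962 ]
```

View pics/both1.png

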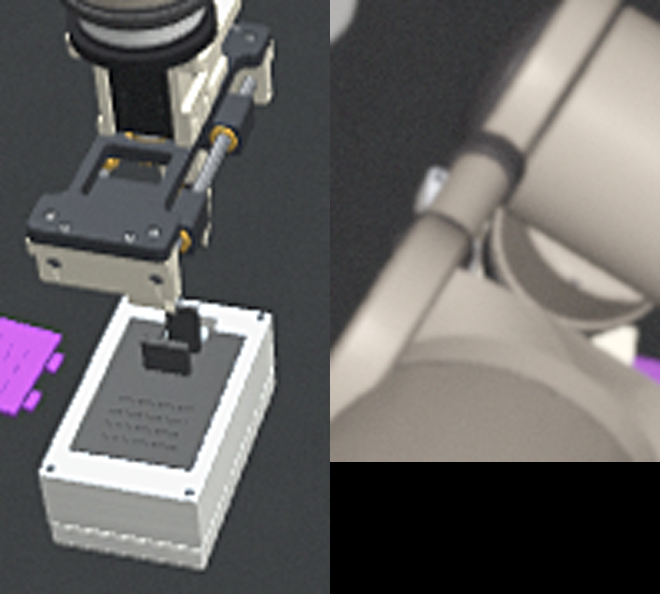

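Emit:
arm_command:
  moves:
    - [2, 0, 0, 0, 0.55]
    - [4, 0, 0, 0, 0.55]
    - [5.2, 0, 0, 0, 0.55]
    - [5.8, 0, 0, 0, 0.55]
    - [5.8, 0, 0, 0, 0.55]
    - [5.8, 0, 0, 0, 0.55]

```text
time: 3.1
tool_pos: [519.8, -157.8, 244.3]
tcp_rot: [1.324, 1.566, -0.28]
contact_force: [1.2, -0.4, -0.1]
grip_width: 50.8
```

```bash
cat >> h.py <<'E'
def st(n=3):
    F=[]
    for i in range(n):
        bot.capture("scene"); o=bot.get_obs(); F.append(o["contact_force"])
    M=R.from_euler("xyz",o["tcp_rot"]).as_matrix()
    print("t",round(o["time"],2),"pos",np.round(o["tool_pos"],2),"w",round(o["grip_width"],2),"Fmean",np.mean(F,0).round(2),"sd",np.std(F,0).round(2),"m",np.round(o["moment"],2))
def look(name):
    c=cap("scene");f=c["frame"][160:280,190:310];cv2.imwrite(f"pics/{name}.png",cv2.resize(f,None,fx=5,fy=5,interpolation=cv2.INTER_CUBIC))
E
python3 - <<'E'
from h import *
st(6);look("s2")
E
```

```text
t 3.4 pos [ 519.46 -157.94  243.84] w 50.6 Fmean [ 0.17 -0.02  0.08] sd [0.63 0.39 0.28] m [-0.1   0.02  0.06]
```

View pics/s2.png

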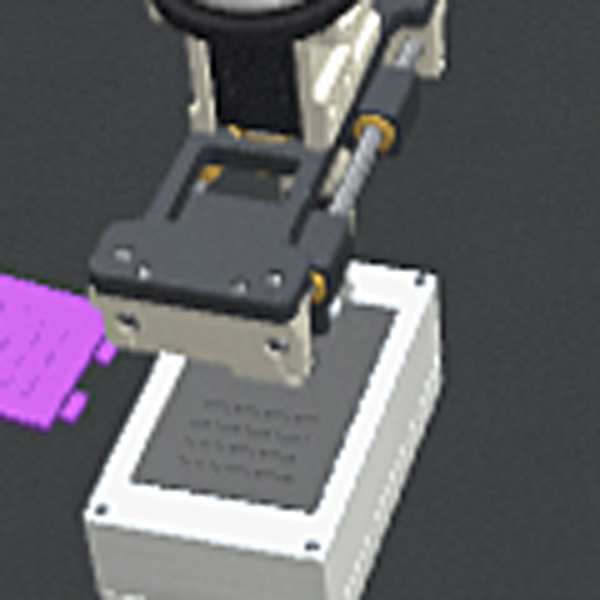

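Emit:
arm_command:
  moves:
    - [0.2, 0.2, 0.05, 0, 0.55]
    - [0.2, 0.4, 0.05, 0, 0.55]
    - [0.2, 0.6, 0.05, 0, 0.55]
    - [0.2, 0.7, 0.05, 0, 0.55]
    - [0.2, 0.7, 0.05, 0, 0.55]

```text
time: 3.95
tool_pos: [526.4, -158.7, 241.6]
tcp_rot: [1.338, 1.568, -0.266]
contact_force: [-1.5, 0.2, 0.8]
grip_width: 50.3
```

Run:
```python
from h import *
st(6)
```

```text
t 4.25 pos [ 526.34 -158.65  241.72] w 50.73 Fmean [-0.61  0.07 -0.66] sd [0.34 0.18 0.45] m [-0.12  0.13 -0.04]
```

Emit:
arm_command:
  moves:
    - [0, 0.1, 0, 0, 0.55]
    - [0, 0.2, 0, 0, 0.55]
    - [0, 0.2, 0, 0, 0.55]

```text
time: 4.55
tool_pos: [528.2, -158.7, 241.6]
tcp_rot: [1.346, 1.568, -0.257]
contact_force: [-1.5, -0.2, 0.2]
grip_width: 50.6
```

Run:
```python
from h import *
st(6)
```

```text
t 4.85 pos [ 528.25 -158.72  241.68] w 50.4 Fmean [-2.62 -0.25 -0.33] sd [0.33 0.45 0.71] m [-0.13  0.51  0.06]
```

Emit:
arm_command:
  moves:
    - [0, -0.1, 0, 0, 0.53]
    - [0, -0.2, 0, 0, 0.51]
    - [0, -0.3, 0, 0, 0.49]
    - [0, -0.4, 0, 0, 0.47]
    - [0, -0.5, 0, 0, 0.45]
    - [0, -0.6, 0, 0, 0.43]
    - [0, -0.7, 0, 0, 0.41]
    - [0, -0.8, 0, 0, 0.39]
    - [0, -0.9, 0, 0, 0.375]
    - [0, -0.9, 0, 0, 0.375]

```text
time: 5.85
tool_pos: [519.2, -158.4, 241.7]
tcp_rot: [1.366, 1.568, -0.237]
contact_force: [-2.4, -1.1, -0.8]
grip_width: 34.4
```

Run:
```python
from h import *
st(6)
```

```text
t 6.15 pos [ 519.28 -158.39  241.66] w 34.01 Fmean [-1.44 -0.    0.03] sd [0.5  0.35 0.49] m [-0.2   0.37 -0.02]
```

Emit:
arm_command:
  moves:
    - [0, -0.05, 0, 0, 0.365]
    - [0, -0.05, 0, 0, 0.36]
    - [0, -0.05, 0, 0, 0.36]

```text
time: 6.45
tool_pos: [518.9, -158.4, 241.7]
tcp_rot: [1.374, 1.567, -0.23]
contact_force: [0.3, 0.7, -1.7]
grip_width: 33.0
```

Run:
```python
from h import *
st(6)
```

```text
t 6.75 pos [ 518.8  -158.36  241.63] w 32.94 Fmean [ 0.06  0.37 -1.37] sd [0.45 0.37 0.52] m [-0.13  0.1   0.01]
```

Emit:
arm_command:
  moves:
    - [-0.1, 0, 0, 0, 0.36]
    - [-0.2, 0, 0, 0, 0.36]
    - [-0.3, 0, 0, 0, 0.36]
    - [-0.3, 0, 0, 0, 0.36]

```text
time: 7.15
tool_pos: [518.7, -158.4, 244.6]
tcp_rot: [1.387, 1.568, -0.217]
contact_force: [-0.2, 0.2, -2.5]
grip_width: 33.2
```

Run:
```python
from h import *
st(6)
```

```text
t 7.45 pos [ 518.71 -158.34  244.58] w 32.9 Fmean [-0.7  -0.13 -2.89] sd [0.49 0.27 0.55] m [-0.1   0.24 -0.01]
```

Emit:
arm_command:
  moves:
    - [0, 0.02, 0, 0, 0.355]
    - [0, 0.02, 0, 0, 0.355]

```text
time: 7.65
tool_pos: [518.8, -158.4, 244.6]
tcp_rot: [1.398, 1.568, -0.206]
contact_force: [-1.0, -0.2, -2.2]
grip_width: 32.6
```

Run:
```python
from h import *
st(6)
```

```text
t 7.95 pos [ 518.87 -158.34  244.57] w 32.44 Fmean [-1.71 -0.32 -2.59] sd [0.55 0.41 0.68] m [-0.02  0.29 -0.  ]
```

Emit:
arm_command:
  moves:
    - [0, 0.02, 0, 0, 0.35]
    - [0, 0.02, 0, 0, 0.35]

```text
time: 8.15
tool_pos: [519.1, -158.3, 244.6]
tcp_rot: [1.388, 1.568, -0.215]
contact_force: [-1.7, -0.4, -3.2]
grip_width: 32.4
```

Run:
```python
from h import *
st(6)
```

```text
t 8.45 pos [ 519.09 -158.32  244.55] w 31.84 Fmean [-1.34  0.29 -2.62] sd [0.36 0.41 0.2 ] m [-0.1   0.29  0.03]
```

Emit:
arm_command:
  moves:
    - [0, 0, 0, 0, 0.345]
    - [0, 0, 0, 0, 0.345]

```text
time: 8.65
tool_pos: [519.1, -158.3, 244.5]
tcp_rot: [1.409, 1.568, -0.195]
contact_force: [-1.3, -0.1, -2.7]
grip_width: 31.7
```

Run:
```python
from h import *
st(6)
```

```text
t 8.95 pos [ 519.08 -158.32  244.55] w 31.31 Fmean [-1.01  0.   -2.62] sd [0.6  0.45 0.56] m [-0.08  0.3  -0.05]
```

Emit:
arm_command:
  moves:
    - [-0.05, 0.02, 0, 0, 0.34]
    - [-0.05, 0.02, 0, 0, 0.34]

```text
time: 9.15
tool_pos: [519.2, -158.3, 244.8]
tcp_rot: [1.469, 1.569, -0.135]
contact_force: [-1.5, -0.6, -5.9]
grip_width: 31.4
```

Run:
```python
from h import *
st(6)
```

```text
t 9.45 pos [ 519.2  -158.3   244.77] w 31.29 Fmean [-0.69  0.08 -7.65] sd [0.43 0.51 0.87] m [-0.12  0.11  0.03]
```

Emit:
arm_command:
  moves:
    - [0.05, 0, 0, 0, 0.34]
    - [0.05, 0.02, 0, 0, 0.335]
    - [0.05, 0.02, 0, 0, 0.335]

```text
time: 9.75
tool_pos: [519.6, -158.4, 244.7]
tcp_rot: [1.341, 1.568, -0.262]
contact_force: [-0.1, -0.2, -2.3]
grip_width: 30.6
```

Run:
```python
from h import *
st(6);look("s3")
```

```text
t 10.05 pos [ 519.57 -158.34  244.59] w 30.75 Fmean [-0.31 -0.18 -1.43] sd [0.41 0.5  0.96] m [-0.07  0.12 -0.01]
```

View pics/s3.png

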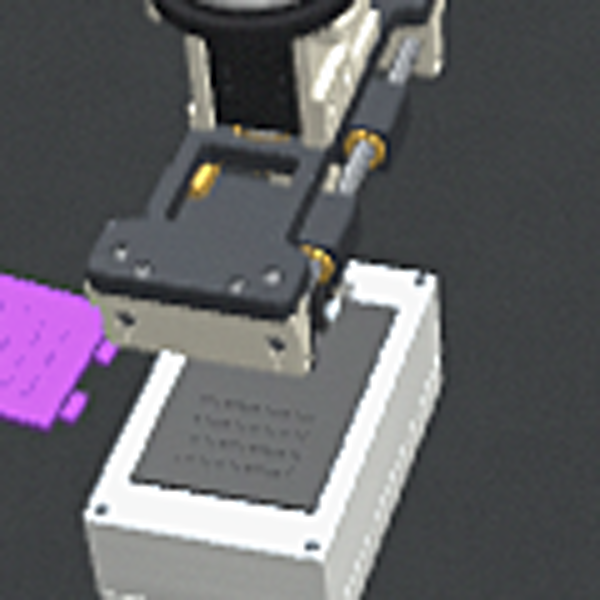

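Emit:
arm_command:
  moves:
    - [-0.05, 0, 0, 0, 0.335]
    - [-0.1, 0, 0, 0, 0.335]
    - [-0.1, 0, 0, 0, 0.335]

```text
time: 10.4
tool_pos: [519.5, -158.3, 245.1]
tcp_rot: [1.489, 1.568, -0.115]
contact_force: [1.2, -1.2, -7.7]
grip_width: 30.9
```

Run:
```python
from h import *
st(6)
```

```text
t 10.7 pos [ 519.51 -158.28  245.37] w 30.62 Fmean [ 1.91 -0.42 -7.09] sd [0.39 0.52 0.57] m [-0.16 -0.2  -0.  ]
```

Emit:
arm_command:
  moves:
    - [0.1, 0, 0, 0, 0.335]
    - [0.1, 0, 0, 0, 0.33]
    - [0.1, 0, 0, 0, 0.33]
    - [0.1, 0, 0, 0, 0.33]

```text
time: 11.1
tool_pos: [519.6, -158.3, 244.7]
tcp_rot: [1.383, 1.568, -0.221]
contact_force: [0.1, -0.1, -0.2]
grip_width: 30.6
```

Run:
```python
from h import *
st(4)
```

```text
t 11.3 pos [ 519.57 -158.33  244.52] w 30.14 Fmean [ 0.37 -0.08 -1.33] sd [0.5  0.31 0.52] m [-0.1   0.04 -0.  ]
```

Emit:
arm_command:
  moves:
    - [-0.05, 0, 0, 0, 0.33]
    - [-0.1, 0, 0, 0, 0.33]
    - [-0.1, 0, 0, 0, 0.33]

```text
time: 11.6
tool_pos: [519.6, -158.3, 245.3]
tcp_rot: [1.441, 1.568, -0.163]
contact_force: [0.8, -0.4, -4.6]
grip_width: 30.1
```

Run:
```python
from h import *
st(4)
```

```text
t 11.8 pos [ 519.59 -158.33  245.34] w 29.85 Fmean [ 0.87  0.05 -4.42] sd [0.23 0.34 0.31] m [-0.11 -0.15 -0.01]
```

Emit:
arm_command:
  moves:
    - [0.08, 0, 0, 0, 0.33]
    - [0.08, 0, 0, 0, 0.325]
    - [0.08, 0, 0, 0, 0.325]
    - [0.05, 0, 0, 0, 0.325]
    - [0, 0, 0, 0, 0.325]
    - [-0.05, 0, 0, 0, 0.325]
    - [-0.05, 0, 0, 0, 0.325]

```text
time: 12.5
tool_pos: [519.7, -158.4, 245.4]
tcp_rot: [1.474, 1.568, -0.13]
contact_force: [4.6, -0.5, -8.9]
grip_width: 29.6
```

Run:
```python
from h import *
st(4)
```

```text
t 12.7 pos [ 519.73 -158.38  245.4 ] w 29.8 Fmean [  5.23  -0.62 -10.58] sd [0.33 0.54 0.31] m [-0.22 -0.76 -0.  ]
```

Emit:
arm_command:
  moves:
    - [0.1, 0, 0, 0, 0.325]
    - [0.1, 0.03, 0, 0, 0.325]
    - [0.1, 0.05, 0, 0, 0.325]
    - [0.1, 0.05, 0, 0, 0.325]

```text
time: 13.1
tool_pos: [520.0, -158.3, 244.6]
tcp_rot: [1.488, 1.568, -0.116]
contact_force: [-1.0, -0.1, -0.6]
grip_width: 30.0
```

Run:
```python
from h import *
st(4)
```

```text
t 13.3 pos [ 520.12 -158.37  244.47] w 29.84 Fmean [ 0.14  0.23 -1.25] sd [0.86 0.19 0.3 ] m [-0.06  0.08  0.04]
```

Emit:
arm_command:
  moves:
    - [-0.05, 0, 0, 0, 0.325]
    - [-0.07, 0, 0, 0, 0.325]
    - [-0.07, 0, 0, 0, 0.325]

```text
time: 13.6
tool_pos: [520.1, -158.4, 245.2]
tcp_rot: [1.47, 1.568, -0.134]
contact_force: [-0.1, 0.1, -1.1]
grip_width: 29.6
```

Run:
```python
from h import *
st(4)
```

```text
t 13.8 pos [ 520.12 -158.34  245.16] w 29.96 Fmean [-0.47 -0.27 -1.63] sd [0.57 0.67 0.38] m [-0.06  0.09  0.01]
```

Emit:
arm_command:
  moves:
    - [-0.05, 0, 0, 0, 0.325]
    - [-0.1, 0, 0, 0, 0.325]
    - [-0.1, 0, 0, 0, 0.325]

```text
time: 14.1
tool_pos: [520.1, -158.4, 245.6]
tcp_rot: [1.591, 1.569, -0.013]
contact_force: [2.2, -0.4, -9.2]
grip_width: 30.0
```

Run:
```python
from h import *
st(4)
```

```text
t 14.3 pos [ 520.11 -158.33  245.85] w 30.34 Fmean [ 2.13 -0.73 -9.26] sd [0.18 0.37 0.44] m [-0.21 -0.33 -0.03]
```

Emit:
arm_command:
  moves:
    - [0.1, 0, 0, 0, 0.325]
    - [0.13, 0.02, 0, 0, 0.32]
    - [0.13, 0.05, 0, 0, 0.32]
    - [0.13, 0.05, 0, 0, 0.32]

```text
time: 14.7
tool_pos: [520.7, -158.4, 245.0]
tcp_rot: [1.488, 1.568, -0.115]
contact_force: [0.1, 0.0, -2.3]
grip_width: 29.3
```

Run:
```python
from h import *
st(4)
```

```text
t 14.9 pos [ 520.62 -158.36  244.7 ] w 29.47 Fmean [-0.67  0.4  -0.98] sd [0.3  0.4  0.39] m [-0.09  0.12  0.04]
```

Emit:
arm_command:
  moves:
    - [-0.05, 0, 0, 0, 0.32]
    - [-0.1, 0, 0, 0, 0.32]
    - [-0.12, 0, 0, 0, 0.32]
    - [-0.12, 0, 0, 0, 0.32]

```text
time: 15.3
tool_pos: [520.6, -158.4, 245.8]
tcp_rot: [1.557, 1.569, -0.047]
contact_force: [0.3, -0.1, -2.8]
grip_width: 29.3
```

Run:
```python
from h import *
st(4)
```

```text
t 15.5 pos [ 520.59 -158.38  245.8 ] w 29.25 Fmean [-0.27 -0.23 -2.97] sd [0.36 0.3  0.34] m [-0.15 -0.03 -0.02]
```

Emit:
arm_command:
  moves:
    - [-0.04, 0, 0, 0, 0.32]
    - [-0.08, 0, 0, 0, 0.32]
    - [-0.08, 0, 0, 0, 0.32]

```text
time: 15.8
tool_pos: [520.6, -158.4, 246.1]
tcp_rot: [1.671, 1.569, 0.067]
contact_force: [2.7, -1.2, -10.0]
grip_width: 29.5
```

Run:
```python
from h import *
st(4)
```

```text
t 16.0 pos [ 520.59 -158.35  246.32] w 29.44 Fmean [ 3.05 -0.72 -9.9 ] sd [0.48 0.27 0.94] m [-0.24 -0.34 -0.01]
```

Emit:
arm_command:
  moves:
    - [0.1, 0, 0, 0, 0.32]
    - [0.18, 0.02, 0, 0, 0.315]
    - [0.18, 0.03, 0, 0, 0.315]
    - [0.18, 0.03, 0, 0, 0.315]

```text
time: 16.4
tool_pos: [520.9, -158.3, 245.1]
tcp_rot: [1.522, 1.568, -0.082]
contact_force: [-0.3, -0.1, 0.6]
grip_width: 29.0
```

Run:
```python
from h import *
st(4)
```

```text
t 16.6 pos [ 520.92 -158.37  245.  ] w 28.82 Fmean [-1.01  0.46  3.33] sd [0.61 1.04 0.56] m [-0.03  0.42 -0.01]
```

Emit:
arm_command:
  moves:
    - [-0.05, 0, 0, 0, 0.315]
    - [-0.1, 0, 0, 0, 0.315]
    - [-0.16, 0, 0, 0, 0.315]
    - [-0.16, 0, 0, 0, 0.315]

```text
time: 17.0
tool_pos: [520.9, -158.3, 246.3]
tcp_rot: [1.627, 1.569, 0.023]
contact_force: [1.0, -0.6, -3.3]
grip_width: 28.8
```

Run:
```python
from h import *
st(4)
```

```text
t 17.2 pos [ 520.91 -158.34  246.33] w 28.74 Fmean [ 0.63 -0.38 -4.22] sd [0.53 0.66 0.31] m [-0.16 -0.1   0.01]
```

Emit:
arm_command:
  moves:
    - [0.05, 0.02, 0, 0, 0.31]
    - [0.05, 0.02, 0, 0, 0.31]
    - [0, 0.02, 0, 0, 0.31]
    - [0, 0.02, 0, 0, 0.31]
    - [-0.03, 0.02, 0, 0, 0.31]
    - [-0.03, 0.02, 0, 0, 0.31]

```text
time: 17.8
tool_pos: [521.2, -158.3, 246.6]
tcp_rot: [1.598, 1.569, -0.006]
contact_force: [1.5, -0.3, -3.4]
grip_width: 28.1
```

Run:
```python
from h import *
st(4)
```

```text
t 18.0 pos [ 521.19 -158.37  246.62] w 28.44 Fmean [ 1.36  0.17 -3.6 ] sd [0.19 0.56 0.52] m [-0.13 -0.1  -0.02]
```

Emit:
arm_command:
  moves:
    - [-0.04, 0, 0, 0, 0.31]
    - [-0.08, 0, 0, 0, 0.31]
    - [-0.08, 0, 0, 0, 0.31]

```text
time: 18.3
tool_pos: [521.3, -158.4, 247.3]
tcp_rot: [1.591, 1.568, -0.013]
contact_force: [3.0, 0.7, -5.6]
grip_width: 28.8
```

Run:
```python
from h import *
st(4); look("s4")
```

```text
t 18.5 pos [ 521.29 -158.38  247.37] w 28.32 Fmean [ 3.02 -0.23 -5.84] sd [0.53 0.26 0.05] m [-0.14 -0.41 -0.01]
```

View pics/s4.png

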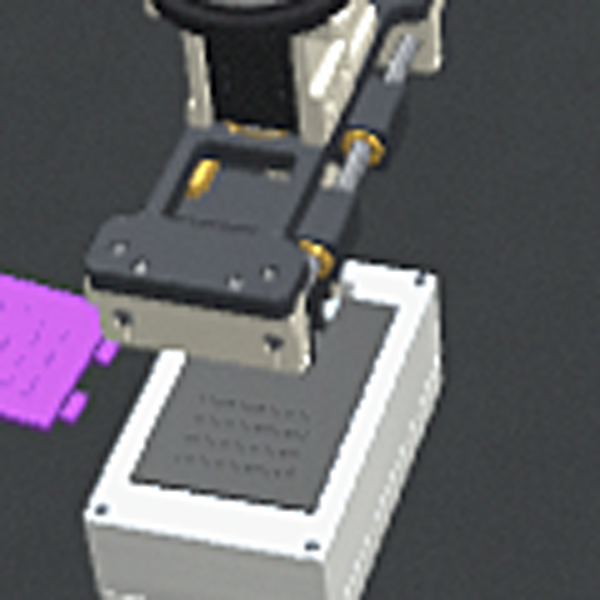

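Emit:
arm_command:
  moves:
    - [0, 0.05, 0, 0, 0.31]
    - [-0.05, 0.06, 0, 0, 0.31]
    - [-0.08, 0.06, 0, 0, 0.31]
    - [-0.08, 0.06, 0, 0, 0.31]

```text
time: 18.95
tool_pos: [521.7, -158.4, 248.2]
tcp_rot: [1.629, 1.569, 0.025]
contact_force: [0.2, 0.0, -4.0]
grip_width: 28.7
```

Run:
```python
from h import *
st(4)
```

```text
t 19.15 pos [ 521.7  -158.36  248.18] w 28.57 Fmean [-0.54  0.37 -2.64] sd [0.39 0.33 0.38] m [-0.09  0.32  0.  ]
```

Emit:
arm_command:
  moves:
    - [-0.1, 0.02, 0, 0, 0.31]
    - [-0.2, 0.04, 0, 0, 0.31]
    - [-0.2, 0.04, 0, 0, 0.31]

```text
time: 19.45
tool_pos: [522.2, -158.4, 250.4]
tcp_rot: [1.573, 1.568, -0.031]
contact_force: [1.3, -1.3, -2.9]
grip_width: 28.1
```

Run:
```python
from h import *
st(4); look("s5")
```

```text
t 19.65 pos [ 522.2  -158.38  250.35] w 28.78 Fmean [ 1.45  0.33 -2.29] sd [0.55 0.17 0.38] m [-0.05  0.07  0.03]
```

View pics/s5.png

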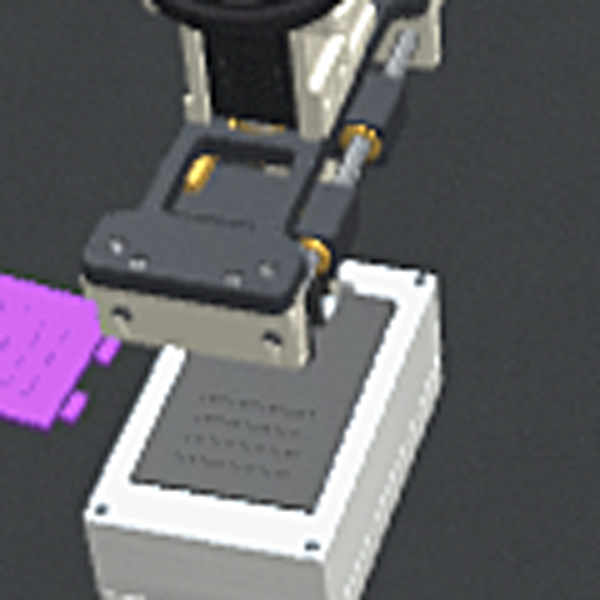

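Emit:
arm_command:
  moves:
    - [-0.1, 0.02, 0, 0, 0.31]
    - [-0.2, 0.05, 0, 0, 0.31]
    - [-0.3, 0.07, 0, 0, 0.31]
    - [-0.3, 0.07, 0, 0, 0.31]

```text
time: 20.1
tool_pos: [523.1, -158.4, 253.5]
tcp_rot: [1.518, 1.568, -0.086]
contact_force: [2.5, -0.2, -4.3]
grip_width: 28.4
```

Run:
```python
from h import *
st(4); look("s6")
a=[cv2.imread(f"pics/{n}.png")[250:550,100:460] for n in("s3","s6")]
cv2.imwrite("pics/cmp6.png",np.hstack(a))
```

```text
t 20.3 pos [ 523.01 -158.42  253.51] w 28.38 Fmean [ 2.54 -0.27 -3.18] sd [0.24 0.48 0.8 ] m [-0.08 -0.17 -0.02]
```

View pics/cmp6.png

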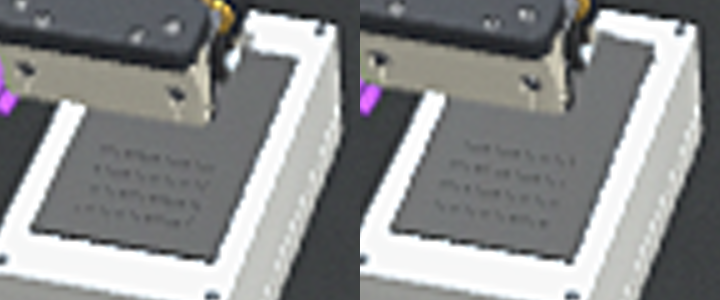

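Emit:
arm_command:
  moves:
    - [-0.1, 0.07, 0, 0, 0.31]
    - [-0.2, 0.1, 0, 0, 0.31]
    - [-0.3, 0.12, 0, 0, 0.31]
    - [-0.4, 0.14, 0, 0, 0.31]
    - [-0.4, 0.14, 0, 0, 0.31]

```text
time: 20.85
tool_pos: [524.4, -158.5, 257.6]
tcp_rot: [1.52, 1.568, -0.084]
contact_force: [2.5, -0.2, -3.2]
grip_width: 28.4
```

Run:
```python
from h import *
st(4); look("s7")
```

```text
t 21.05 pos [ 524.37 -158.47  257.49] w 28.32 Fmean [ 0.94 -0.36 -3.93] sd [0.51 0.39 0.37] m [-0.08  0.1  -0.02]
```

View pics/s7.png

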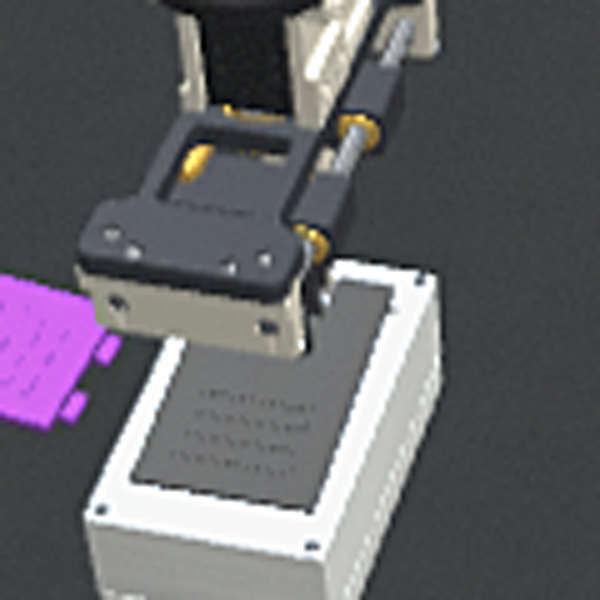

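Emit:
arm_command:
  moves:
    - [-0.1, 0.04, 0, 0, 0.31]
    - [-0.2, 0.07, 0, 0, 0.31]
    - [-0.3, 0.08, 0, 0, 0.31]
    - [-0.3, 0.08, 0, 0, 0.31]

```text
time: 21.5
tool_pos: [525.3, -158.5, 260.7]
tcp_rot: [1.489, 1.567, -0.115]
contact_force: [1.8, 0.2, -4.2]
grip_width: 28.4
```

Run:
```python
from h import *
st(4)
```

```text
t 21.7 pos [ 525.16 -158.48  260.53] w 28.43 Fmean [ 1.38 -0.37 -3.79] sd [0.58 0.42 0.31] m [-0.1   0.01 -0.03]
```

Emit:
arm_command:
  moves:
    - [0, -0.05, 0, 0, 0.31]
    - [0, -0.1, 0, 0, 0.31]
    - [0, -0.15, 0, 0, 0.31]
    - [0, -0.2, 0, 0, 0.31]
    - [0, -0.2, 0, 0, 0.31]

```text
time: 22.2
tool_pos: [523.1, -158.4, 260.6]
tcp_rot: [1.522, 1.568, -0.082]
contact_force: [0.3, 0.9, -2.8]
grip_width: 28.6
```

Run:
```python
from h import *
st(4);look("s8")
```

```text
t 22.4 pos [ 523.1  -158.43  260.51] w 28.78 Fmean [ 0.15 -0.18 -2.83] sd [0.55 0.2  0.27] m [-0.12  0.14  0.03]
```

View pics/s8.png

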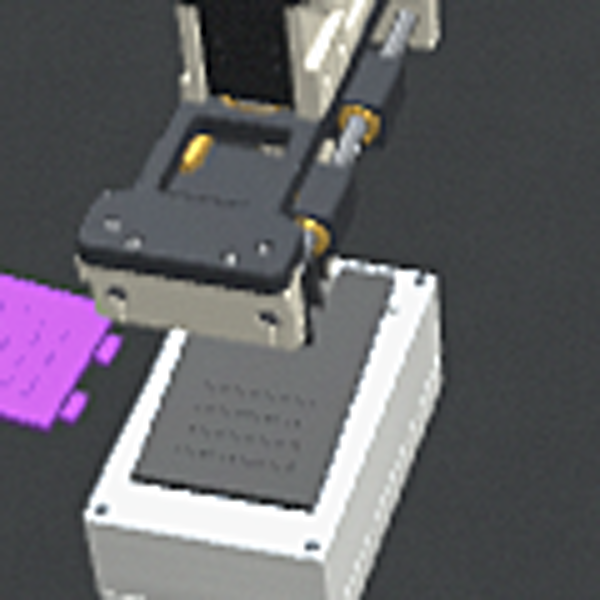

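Emit:
arm_command:
  moves:
    - [0, -0.1, 0, 0, 0.31]
    - [-0.05, -0.2, 0, 0, 0.31]
    - [-0.1, -0.3, 0, 0, 0.31]
    - [-0.1, -0.4, 0, 0, 0.31]
    - [-0.1, -0.4, 0, 0, 0.31]

```text
time: 22.95
tool_pos: [519.0, -158.3, 261.7]
tcp_rot: [1.487, 1.568, -0.116]
contact_force: [-0.5, 0.4, -0.7]
grip_width: 28.7
```

Run:
```python
from h import *
st(4)
```

```text
t 23.15 pos [ 519.12 -158.3   261.59] w 28.37 Fmean [ 0.33  0.11 -1.19] sd [0.55 0.71 0.32] m [-0.14  0.1  -0.05]
```

Emit:
arm_command:
  moves:
    - [-0.05, -0.1, 0, 0, 0.31]
    - [-0.1, -0.2, 0, 0, 0.31]
    - [-0.15, -0.3, 0, 0, 0.31]
    - [-0.2, -0.4, 0, 0, 0.31]
    - [-0.2, -0.4, 0, 0, 0.31]

```text
time: 23.65
tool_pos: [515.0, -158.2, 263.7]
tcp_rot: [1.496, 1.568, -0.108]
contact_force: [0.2, 1.0, -0.9]
grip_width: 28.5
```

Run:
```python
from h import *
st(4);look("s9")
```

```text
t 23.85 pos [ 515.15 -158.2   263.59] w 28.37 Fmean [-0.15 -0.17 -1.01] sd [0.33 0.68 0.22] m [-0.09  0.12 -0.05]
```

View pics/s9.png

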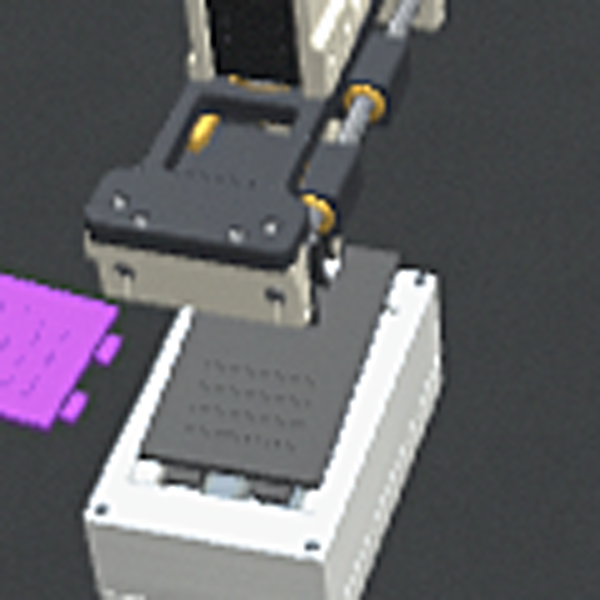

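Emit:
arm_command:
  moves:
    - [-0.2, 0, 0, 0, 0.305]
    - [-0.5, 0, 0, 0, 0.3]
    - [-1, 0, 0, 0, 0.3]
    - [-1.6, 0, 0, 0, 0.3]
    - [-2.4, 0, 0, 0, 0.3]
    - [-3.2, 0, 0, 0, 0.3]
    - [-4, 0, 0, 0, 0.3]
    - [-4.6, 0, 0, 0, 0.3]
    - [-5, 0, 0, 0, 0.3]
    - [-5, 0, 0, 0, 0.3]

```text
time: 24.9
tool_pos: [515.1, -158.2, 314.2]
tcp_rot: [1.405, 1.567, -0.199]
contact_force: [0.2, 0.3, -1.5]
grip_width: 27.8
```

Run:
```python
from h import *
st(4);look("s10")
```

```text
t 25.1 pos [ 514.89 -158.12  313.17] w 27.76 Fmean [ 0.02  0.25 -1.38] sd [0.27 0.61 0.3 ] m [-0.1   0.1   0.04]
```

View pics/s10.png

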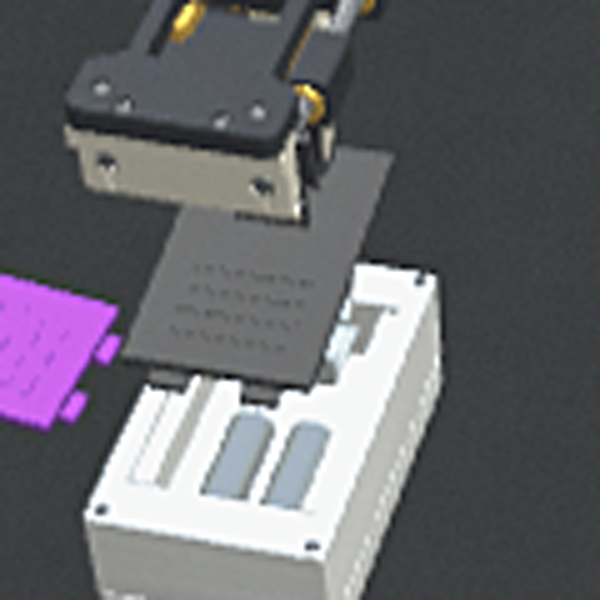

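Run:
```python
from h import *
delta([536.5,164.5,313],0.0)
```

```text
t 25.15 pos [ 514.9 -158.1  313.2] toolx [ 0.002  0.    -1.   ] tooly [ 0.999 -0.033  0.002] w 27.24 F [-0.32  0.72 -1.59]
shift cm [ 3.000e-02  1.090e+00 -3.232e+01] turn -1.89 or 178.11 j6 -0.41
```

Emit:
arm_command:
  moves:
    - [0, 0, -0.5, 0, 0.3]
    - [0, 0, -1.5, 0, 0.3]
    - [0, 0.1, -3, 0, 0.3]
    - [0, 0.2, -5, 0, 0.3]
    - [0, 0.3, -7, -0.5, 0.3]
    - [0, 0.4, -9, -1, 0.3]
    - [0, 0.5, -11, -1.5, 0.3]
    - [0, 0.5, -13, -1.9, 0.3]
    - [0, 0.6, -15, -1.9, 0.3]
    - [0, 0.6, -17, -1.9, 0.3]

```text
time: 26.15
tool_pos: [526.3, 13.7, 313.3]
tcp_rot: [1.712, 1.569, 0.143]
contact_force: [-1.1, 0.8, -0.7]
grip_width: 27.3
```

Run:
```python
from h import *
delta([536.5,164.5,313],0.0)
```

```text
t 26.15 pos [526.3  13.7 313.3] toolx [ 0.002  0.    -1.   ] tooly [1.    0.001 0.002] w 27.3 F [-1.1   0.84 -0.72]
shift cm [  0.03   1.03 -15.08] turn 0.06 or -179.94 j6 -0.12
```

Emit:
arm_command:
  moves:
    - [0, 0.1, -2, 0, 0.3]
    - [0, 0.2, -4, 0, 0.3]
    - [0, 0.3, -6, 0, 0.3]
    - [0, 0.5, -8, 0, 0.3]
    - [0, 0.7, -10, 0, 0.3]
    - [0, 0.9, -12, 0, 0.3]
    - [0, 1, -13.5, 0, 0.3]
    - [0, 1, -14.6, 0, 0.3]
    - [0, 1, -15, 0, 0.3]
    - [0, 1, -15, 0, 0.3]

```text
time: 27.15
tool_pos: [536.0, 164.1, 313.3]
tcp_rot: [1.624, 1.569, 0.054]
contact_force: [-0.6, 0.2, -0.3]
grip_width: 27.2
```

Run:
```python
from h import *
st(3)
c=cap("scene");f=c["frame"][160:360,330:490];cv2.imwrite("pics/t1.png",cv2.resize(f,None,fx=3,fy=3,interpolation=cv2.INTER_CUBIC))
c=cap("top");f=c["frame"][130:320,170:360];cv2.imwrite("pics/t1t.png",cv2.resize(f,None,fx=3,fy=3,interpolation=cv2.INTER_CUBIC))
```

```text
t 27.3 pos [536.19 163.08 313.32] w 27.52 Fmean [-0.06  0.1  -0.83] sd [0.18 0.21 0.14] m [-0.06  0.1   0.02]
```

View pics/t1.png

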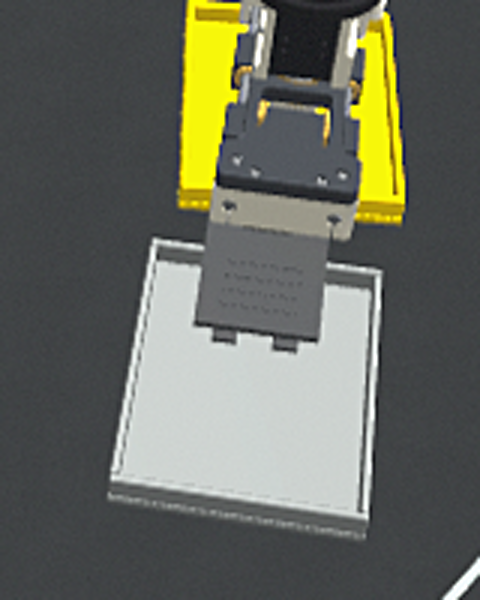

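View pics/t1t.png

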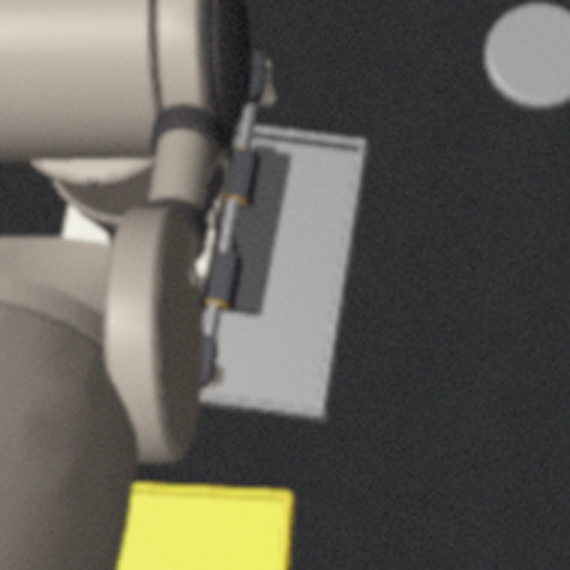

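Run:
```python
from h import *
c=cap("scene")
for q in((195,325),(322,340)):
    d=ray(c,(330+q[0]/3,160+q[1]/3)); 
    for x in (612,619,624):
        t=(x-c["o"][0])/d[0]; print((c["o"]+t*d).round(1))
```

```text
[612.  127.8 104.6]
[619.  127.9 112.4]
[624.  128.  117.9]
[612.  198.9 107.5]
[619.  198.3 115.3]
[624.  197.8 120.8]
```

Emit:
arm_command:
  moves:
    - [0.5, 0, 0, 0, 0.3]
    - [1.5, 0, 0, 0, 0.3]
    - [3, 0, 0, 0, 0.3]
    - [4.5, 0, 0, 0, 0.3]
    - [6, 0, 0, 0, 0.3]
    - [7.2, 0, 0, 0, 0.3]
    - [8.2, 0, 0, 0, 0.3]
    - [8.8, 0, 0, 0, 0.3]
    - [9, 0, 0, 0, 0.3]
    - [9, 0, 0, 0, 0.3]

```text
time: 28.45
tool_pos: [536.5, 163.1, 223.4]
tcp_rot: [1.681, 1.568, 0.111]
contact_force: [-0.6, -0.3, -0.6]
grip_width: 27.3
```

Run:
```python
from h import *
st(4)
c=cap("scene");f=c["frame"][180:360,330:490];cv2.imwrite("pics/t2.png",cv2.resize(f,None,fx=3.3,fy=3.3,interpolation=cv2.INTER_CUBIC))
```

```text
t 28.65 pos [536.6  163.18 223.93] w 27.97 Fmean [ 0.64  0.4  -1.  ] sd [0.35 0.47 0.38] m [-0.09  0.09 -0.02]
```

View pics/t2.png

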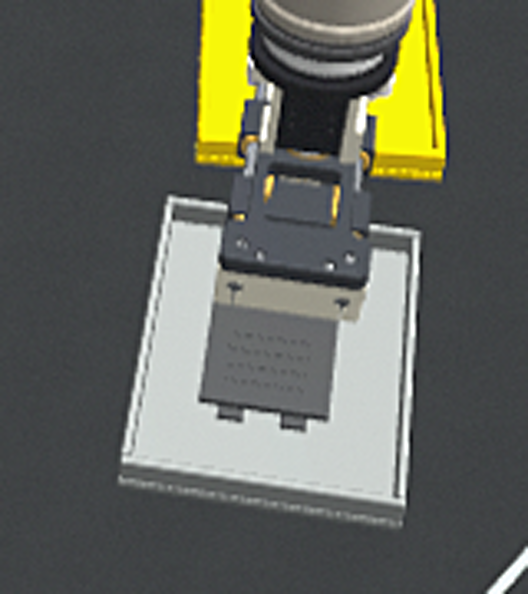

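Still held and centred. I'll lower in small steps to touchdown.

Emit:
arm_command:
  moves:
    - [0.3, 0, 0, 0, 0.3]
    - [0.5, 0, 0, 0, 0.3]
    - [0.7, 0, 0, 0, 0.3]
    - [0.9, 0, 0, 0, 0.3]
    - [1.0, 0, 0, 0, 0.3]
    - [1.0, 0, 0, 0, 0.3]

```text
time: 29.3
tool_pos: [536.6, 163.1, 213.6]
tcp_rot: [1.69, 1.568, 0.119]
contact_force: [0.3, 0.0, -2.3]
grip_width: 27.5
```

Run:
```python
from h import *
st(4)
```

```text
t 29.5 pos [536.65 163.17 213.96] w 27.72 Fmean [-0.04 -0.18 -0.82] sd [0.5  0.42 0.26] m [-0.1   0.08  0.01]
```

Emit:
arm_command:
  moves:
    - [0.1, 0, 0, 0, 0.3]
    - [0.2, 0, 0, 0, 0.3]
    - [0.3, 0, 0, 0, 0.3]
    - [0.3, 0, 0, 0, 0.3]

```text
time: 29.9
tool_pos: [536.5, 163.2, 210.9]
tcp_rot: [1.702, 1.568, 0.131]
contact_force: [-1.3, 0.7, 0.6]
grip_width: 27.6
```

Run:
```python
from h import *
st(4)
```

```text
t 30.1 pos [536.65 163.18 211.  ] w 27.69 Fmean [-0.85 -0.01  0.59] sd [0.34 0.32 0.51] m [-0.11  0.21 -0.  ]
```

Emit:
arm_command:
  moves:
    - [0.05, 0, 0, 0, 0.3]
    - [0.1, 0, 0, 0, 0.3]
    - [0.1, 0, 0, 0, 0.3]

```text
time: 30.4
tool_pos: [536.6, 163.1, 209.9]
tcp_rot: [1.695, 1.567, 0.125]
contact_force: [-1.9, 1.0, 0.3]
grip_width: 27.3
```

Run:
```python
from h import *
st(4)
```

```text
t 30.6 pos [536.66 163.18 209.99] w 27.96 Fmean [-0.94  0.36  0.32] sd [0.23 0.32 0.7 ] m [-0.08  0.15  0.  ]
```

Emit:
arm_command:
  moves:
    - [0.1, 0, 0, 0, 0.3]
    - [0.15, 0, 0, 0, 0.3]
    - [0.2, 0, 0, 0, 0.3]
    - [0.2, 0, 0, 0, 0.3]

```text
time: 31.0
tool_pos: [536.7, 163.2, 209.0]
tcp_rot: [1.711, 1.567, 0.14]
contact_force: [-3.8, 0.3, 8.5]
grip_width: 27.6
```

Run:
```python
from h import *
st(4)
```

```text
t 31.2 pos [536.67 163.22 209.04] w 27.92 Fmean [-3.53 -0.15  9.4 ] sd [0.24 0.38 0.24] m [-0.16  0.72 -0.06]
```

Emit:
arm_command:
  moves:
    - [-0.08, 0, 0, 0, 0.3]
    - [-0.08, 0, 0, 0, 0.32]
    - [-0.08, 0, 0, 0, 0.34]
    - [-0.08, 0, 0, 0, 0.36]
    - [-0.08, 0, 0, 0, 0.38]
    - [-0.08, 0, 0, 0, 0.4]
    - [-0.08, 0, 0, 0, 0.43]
    - [-0.08, 0, 0, 0, 0.46]
    - [-0.08, 0, 0, 0, 0.48]
    - [-0.08, 0, 0, 0, 0.48]

```text
time: 32.2
tool_pos: [536.7, 163.2, 209.9]
tcp_rot: [1.711, 1.566, 0.14]
contact_force: [-0.3, 0.6, -0.5]
grip_width: 44.1
```

Run:
```python
from h import *
st(4)
c=cap("scene");f=c["frame"][180:360,330:490];cv2.imwrite("pics/t3.png",cv2.resize(f,None,fx=3.3,fy=3.3,interpolation=cv2.INTER_CUBIC))
```

```text
t 32.4 pos [536.7  163.23 209.85] w 44.1 Fmean [-0.32 -0.2  -0.04] sd [0.29 0.43 0.34] m [-0.13  0.06  0.03]
```

View pics/t3.png

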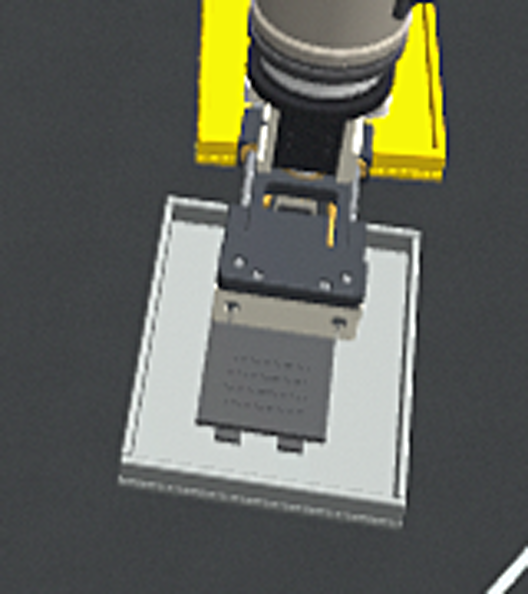

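Emit:
arm_command:
  moves:
    - [0, 0, 0, 0, 0.55]
    - [-0.3, 0, 0, 0, 0.6]
    - [-1, 0, 0, 0, 0.6]
    - [-2, 0, 0, 0, 0.6]
    - [-4, 0, 0, 0, 0.6]
    - [-7, 0, 0, 0, 0.6]
    - [-11, 0, 0, 0, 0.6]
    - [-14, 0, 0, 0, 0.6]
    - [-16, 0, 0, 0, 0.6]
    - [-18, 0, 0, 0, 0.6]

```text
time: 33.45
tool_pos: [535.6, 163.1, 392.3]
tcp_rot: [1.711, 1.564, 0.141]
contact_force: [0.8, -0.4, 0.2]
grip_width: 55.1
```

Emit:
arm_command:
  moves:
    - [-1, 0, -5, 0, 0.6]
    - [-1, -2, -10, 0, 0.6]
    - [-1, -4, -15, 0, 0.6]
    - [-1, -8, -20, 0, 0.6]
    - [-1, -10, -22, 0, 0.6]
    - [-1, -10, -22, 0, 0.6]

```text
time: 34.05
tool_pos: [431.4, 386.9, 402.9]
tcp_rot: [2.047, 1.565, 0.483]
contact_force: [0.1, -0.1, 0.3]
grip_width: 55.1
```

Run:
```python
from h import *
st(3)
S=cap("scene");T=cap("top")
a=cv2.resize(S["frame"][225:345,350:470],None,fx=3.3,fy=3.3,interpolation=cv2.INTER_CUBIC);b=cv2.resize(T["frame"][155:275,200:320],None,fx=3.3,fy=3.3,interpolation=cv2.INTER_CUBIC)
cv2.imwrite("pics/f.png",np.hstack([a,b])); cv2.imwrite("pics/ftop.png",T["frame"])
f=T["frame"].astype(int)
m=((f.mean(2)<110)).astype(np.uint8)*255; z=np.zeros_like(m); z[178:258,222:280]=m[178:258,222:280]
cs,_=cv2.findContours(z,0,2); c=max(cs,key=cv2.contourArea); r=cv2.minAreaRect(c); print(r, [plane(T,p,13).round() for p in cv2.boxPoints(r)], plane(T,r[0],15).round())
```

```text
t 34.2 pos [435.4  382.99 402.68] w 55.18 Fmean [ 0.5  -0.11  0.37] sd [0.3  0.25 0.36] m [-0.14  0.02 -0.05]
((251.10189819335938, 216.9566192626953), (32.37335205078125, 55.40941619873047), 10.619654655456543) [array([508., 196.,  13.]), array([628., 196.,  13.]), array([624., 127.,  13.]), array([504., 129.,  13.])] [565. 161.  15.]
```

View pics/f.png

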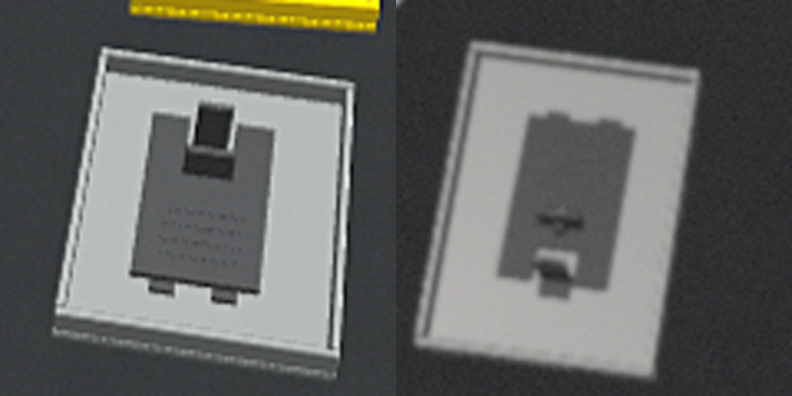

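View pics/ftop.png

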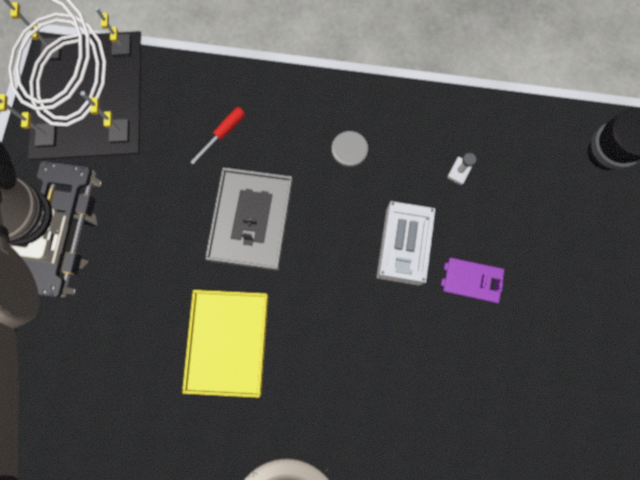

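The cover lies tab-up at the tray centre (top view (251,217)). The tab is intact, the box is open and the bystanders are unmoved.

```bash
python3 -c "
from plant import bot
o=bot.get_obs();print(o['time'],abs(o['dq']).max(),o['contact_force'])
print(bot.close_job())"
```

```text
34.3 0.011149132957942228 [ 0.16323412 -0.39101614  0.24242549]
the job is handed in; nothing more can be done
None
```

I took the cover off the power box, set it in the grey tray tab upwards, and handed the job in at 34.3 s of the 72 s allowed. The hand-in gives no verdict, so whether it passed is not confirmed.

- **Pinch and release:** I pinched the tab against the rib in steps of about 0.5 mm, with a light test lift after each. The catch freed at about 7.5 mm of pressing, roughly 6.8 N going by the stated 0.9 N/mm (there is no direct reading of pinch force). While the hook was still caught, the hardest upward pull was about 10.6 N.
- **Removal:** I swung the tab end up about 0.12 rad (estimated from the lift height), drew the cover about 10 mm off its tongues and lifted it clear. The box interior showed in the picture.
- **Setting down:** I lowered the cover while still gripping it. Contact showed on the wrist force, with a peak of about 9 N when it was fully seated, and then I opened the fingers slowly and backed away.

**Last checks:** The cover's centre measures about (565, 161) mm against a tray centre of about (564.5, 164.5) mm. All of it is inside the walls, tab upwards and intact to the eye. The arm is well clear of everything, and the lens cap, screwdriver and spigot look unmoved in the top view.

**Where the checks fell short:**
- Box-top height triangulated to about 58 mm against the stated 60 mm, which is within the calibration error.
- The tab and rib heights from image features alone came out 7 to 10 mm low, so I found the tab by touch instead.
- I did not measure the cover's final tilt. Its foot hangs 14 mm below the plate, so about 0.13 rad is expected, under the 0.2 rad limit.

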